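Fetch the finishing oil from the sloping carton and bring it to the carving

ROBOT

A 6-joint arm with a two-finger parallel gripper is mounted at the origin on the work surface. World frame = base frame: x ahead of the robot, y to its left, z up, the work surface at z = 0. Lengths are in m, angles in rad, forces in N, time in s.
With the tool pointing down it reaches from about 0.3 to 0.75 m from the base axis. Payload 8.5 kg.
Tool frame: the origin (TCP) lies on the front face of the gripper's body, between the roots of the fingers; the fingertips stand 73 mm ahead of it and the grasp point (between the pads) lies 54 mm ahead of it (env.tip_reach is the distance from the TCP to the fingertips, in m); z points along the fingers, y is the line along which they close (so a half turn about z gives the same grasp; the last joint's range is limited). The gripper opens to 85 mm and grips with 20 to 120 N. Pads are 22 mm wide; open, the fingers measure 114 mm over their backs; the gripper's body (76 mm by 85 mm) begins 54 mm behind the grasp point. The pads swing forward as they close: fully open they stand 13 mm farther back than shut.
Start: joints at [0.921, 0.381, 1.297, -0, 1.464, -0.215], TCP at [0.232, 0.499, 0.304] pointing down, gripper open.
Joint ranges: [-3.11, 3.11], [-0.89, 2.33], [0.22, 2.48], [-1.42, 4.56], [0.17, 2.85], [-2.88, 2.88]. Speed limits (rad/s): [2.39, 2.39, 3.14, 3.14, 3.14, 3.14].

INTERFACE

Orientations are given as a unit quaternion [w, x, y, z].
In Python, from bench import env, cams, ticket, cut_out gives the robot as it stands. The module is installed in compiled form; this text tells all that it offers.
- The arm moves only by the shell command python3 -m creep 'ROWS' [OPENING]. ROWS is text: rows parted by semicolons, each of 6 numbers parted by spaces: the shift along the tool's x, y, z in mm, then the turn, a rotation vector about the tool's x, y, z in rad. In form: tx ty tz ax ay az; .... A call has 1 to 10 rows; each row is the pose to reach, as a shift and turn from the pose commanded when the call began, along the tool's axes at that moment; what a row does not reach only later rows make up. A row lasts 1/12 s, in which the tool goes at most 41.7 mm and 7.16 degrees, less where a joint would pass 70% of its speed; a pose out of reach is approached as far as the arm can. A call with a gripper value outside its range is refused whole. OPENING is the opening, from -1 (shut) to 1 (fully open), set as the call begins (- or left out, the last holds). The fingers move at their own pace and stop on an object; the grip force is fixed at half the most. Time passes only in rows, so rows that repeat a pose let the fingers close. It gives the time, the measured TCP pose, the force, the opening and the grip force at its end, in the units of the state.
- env.get_state(): the state, without advancing time (a new reading comes with each control period).
- cams.snapshot(name): name is "scene" or "side" or "wrist"; returns (picture, depth): 480x640x3 uint8, blue, green, red; 480x640 float32, m along the optical axis (not along the pixel's ray), 0 where there is no reading.
- cams.get_calibration(name): a dict with "intrinsics" (3x3 intrinsics, pixels), "extrinsics" (4x4, takes a point from camera to world coordinates). Camera axes: x right, y down, z forward; pixel columns grow to the right and rows downward; lengths in m; the calibration is good to about 2 mm. A picture is of the moment at which its call begins: read the wrist's pose just before it. get_calibration takes no time and is no camera call; for the wrist camera it gives the pose at the moment of the call.
- ticket.job_done(): hands the job in; it is judged then, once.
Trained networks look in the newest picture that a camera, given by its name, has taken for a name from the list of things; names that differ only in an ending like _2 or _b are one class to them, and where a whole thing is asked for, a point or a joint stands for the part that bears it (a point fixed in the world has none). Each returns a list of dicts, best first, with "p" (0 to 1); they miss things now and then, are a little off and sometimes report something else, mostly with a low value. They report only what shows in the picture. A call takes as long as a camera call. They do not tell look-alikes from the thing itself.
- cut_out(camera, name): "pixels" (480x640 bool, what is visible of it) and "box" ([left, top, width, height] in pixels, round what is visible of it).
The state is a dict: "time_s": time; "joint_pos": joint angles; "dq": joint speeds; "joint_torque": joint torques, N m; "position": TCP position; "tcp_rot": TCP orientation; "force": force on the tool from outside, world axes, zero at the start; "torque": the same for the moment, N m; "grip_width": finger opening in m; "grasp_force": force on a finger pad.
Only numpy, scipy, OpenCV 4.12 (cv2) and the standard library are available. Lean on these libraries where they do the work, as an engineer would, in place of code of your own. Each camera call takes 0.05 s, during which the arm holds its last target. There are 200 camera calls.

TASK

Slide the keeper bar of the sloping carton fully down towards the robot to free the upper row, lift the orange-capped oil bottle out past the dividers and stand it upright in the middle of the green drip tray without letting it drop. Then slide the keeper bar fully back up over the upper row, and last push the tray along the bench, without lifting it and with the bottle standing in it, until its side lies flush against the long side of the bird carving's base, roughly centred on it. Leave the other bottles and jars in their cells and do not shift the things lying about on the bench.

Things in the scene. Friction and masses are not known exactly. Their poses are not given: they have to be found in the camera images.
- carton: Open cardboard carton, outside 185 (x) x 288 (y) x 155 mm (z), fixed in a wooden cradle that slopes it 25 degrees: its z axis runs up along the cells, out of the mouth, leaning towards the robot; x points away from the robot and climbs 25 degrees; y is level. Origin: centre of its underside. Walls, floor and dividers 5 mm, all as high as the carton: 2 rows x 3 columns of cells of about 85 x 91 mm
- carton_mouth (a point): Centre of the carton's mouth, 155 mm up its z; axes as the carton's. Upper row (farther from the robot): cells at x = +45, y = -94, 0, +94 mm, three oil bottles in any order, resting on the near side of their cells (axis at about x = +34). Lower row x = -45: two low jars in the outer cells, the middle one empty. Cradle side boards, 12 mm thick at y = +-150, end 7 mm below the mouth
- keeper (a joint): Keeper bar, dark wood, 22 x 312 (along the carton's y) x 14 mm thick, underside 8 mm above the mouth (carton z = 163). Slides down the slope along the carton's -x: 0 = fully up, over the upper row's caps at carton x = +36 mm; 0.09 m = fully down, over the lower row at x = -54 mm; stops at both ends. About 4 N moves it; it stays where it is left
- keeper_peg (a point): Top centre of the red round peg at the middle of the keeper bar, 16 mm in diameter, standing 45 mm out of the bar along the carton's z; push it from either side. It moves with the bar. Axes as the carton's
- oil_orange: The wanted bottle: amber, white label, ORANGE screw cap. Body 62 mm in diameter, 82 mm tall, then a shoulder and, from 104 to 135 mm, the cap, 28 mm in diameter (the place to grip). About 0.18 to 0.33 kg. Origin: centre of the underside; z up along its axis. In its cell the cap's top lies about 15 mm below the carton's mouth
- oil_white: Bottle of the same shape with a white cap and green label, in the upper row; stays in its cell
- oil_black: Bottle of the same shape with a black cap and blue label, in the upper row; stays in its cell
- wax_jar: Low white jar with brass lid, 62 mm in diameter, 70 mm tall, in a lower cell; stays there. Origin: centre of the underside
- glue_jar: Low white jar with blue lid, 62 mm in diameter, 70 mm tall, in a lower cell; stays there. Origin: centre of the underside
- tray: Loose square green metal drip tray, 150 x 150 x 20 mm, walls and floor 5 mm thick, 0.35 kg, open above. Origin: centre of its underside; x and y along its sides. It starts about 60 to 105 mm clear of the carving's base, on its +y side
- carving: Carved wooden bird on a dark wooden base, fixed to the bench. Base 200 (x) x 120 (y) x 30 mm; the bird rises to 140 mm. Origin: centre of the underside. The tray is to lie against its long side that faces +y: tray's centre then at y = +135 mm, x near 0, sides parallel
- bowl: Loose terracotta bowl, 110 mm across, 50 mm high, on the bench beyond the tray; leave it alone. Origin: centre of the underside
- glue_bottle: Loose white jar with yellow lid, 54 mm in diameter, 110 mm tall, on the near right of the bench; leave it alone. Origin: centre of the underside
- mallet: Loose wooden mallet lying at the far right of the bench; leave it alone. Origin: under the middle of its head
- offcut: Loose wooden block 110 x 60 x 45 mm at the far side of the bench; leave it alone. Origin: centre of the underside
Things that resemble listed ones, but are neither listed nor needed, are in the scene too. What is shaped like the glue_jar but pink is not meant.

How it is judged:
By the outcome, as a careful person would: the job done as asked, in the order asked, and still so for the second after the job is handed in, with the robot touching nothing.
It also fails if it takes over 72 s, if anything falls off the work surface, if the arm or the gripper's body presses on something with over 40 N, if the wrist force passes 120 N, or if a joint passes its speed limit or range.

## Working session

There is one attempt and no reset: what is moved stays moved. The work goes in short steps, Python scripts to look and compute and a shell command to move; the robot and the scene stay as the last step left them, time stands still between calls to the robot, and variables do not carry over. Pictures are saved under pics/ and viewed, at most 10 in all, crops included, and the job is handed in when it is done.

```bash
mkdir -p pics
cat > h.py <<'E'
import numpy as np, cv2
from bench import env, cams, ticket, cut_out
from scipy.spatial.transform import Rotation as R
def cal(n):
    c=cams.get_calibration(n); return np.array(c["intrinsics"]),np.array(c["extrinsics"])
def cloud(n,d):
    K,T=cal(n); v,u=np.mgrid[0:480,0:640]
    P=np.stack([(u-K[0,2])/K[0,0]*d,(v-K[1,2])/K[1,1]*d,d],-1)
    P=P@T[:3,:3].T+T[:3,3]; P[d<=0]=np.nan; return P
def proj(n,p):
    K,T=cal(n); q=(np.atleast_2d(p)-T[:3,3])@T[:3,:3]; return (q@K.T)[:,:2]/q[:,2:]
def tool():
    s=env.get_state(); q=np.array(s["tcp_rot"]); return np.array(s["position"]),R.from_quat(q[[1,2,3,0]])
E
python3 - <<'E'
from h import *
ims=[]
for n in("scene","side"):
    im,d=cams.snapshot(n); np.savez(f"/tmp/{n}.npz",im=im,P=cloud(n,d)); cv2.imwrite(f"pics/{n}0.png",im)
    print(n,cal(n)[1].round(3).tolist())
    for o in("carton","keeper","keeper_peg","oil_orange","tray","carving","bowl"):
        r=cut_out(n,o)
        print(o,[(round(x["p"],2),x["box"]) for x in r[:3]])
s=env.get_state();print(s)
E
```

```text
scene [[-0.416, 0.782, -0.464, 1.09], [0.91, 0.362, -0.205, 0.232], [0.008, -0.508, -0.862, 1.175], [0.0, 0.0, 0.0, 1.0]]
carton [(0.96, [372.6, 231.9, 139.1, 111.2])]
keeper [(0.79, [377.3, 245.9, 136.1, 42.8]), (0.58, [150.1, 286.0, 94.1, 40.6]), (0.43, [273.8, 161.5, 18.7, 37.7])]
keeper_peg [(0.74, [375.9, 245.4, 136.5, 46.6])]
oil_orange [(0.55, [436.2, 270.6, 7.8, 12.2])]
tray [(0.82, [240.1, 217.7, 67.4, 62.1])]
carving [(0.77, [177.8, 183.9, 72.6, 72.5])]
bowl [(0.9, [254.3, 306.3, 45.2, 38.4]), (0.64, [150.5, 287.5, 91.8, 38.0])]
side [[0.52, -0.681, 0.515, 0.039], [-0.854, -0.415, 0.314, -0.312], [0.0, -0.603, -0.797, 0.948], [0.0, 0.0, 0.0, 1.0]]
carton [(0.8, [104.9, 142.8, 152.9, 122.7]), (0.21, [185.5, 191.0, 20.8, 12.6])]
keeper [(0.62, [424.8, 314.1, 91.0, 113.9]), (0.59, [117.5, 156.0, 139.8, 54.4])]
keeper_peg [(0.92, [114.5, 157.7, 143.9, 54.7]), (0.23, [318.6, 172.7, 34.2, 40.3])]
oil_orange [(0.72, [184.8, 189.4, 25.7, 14.8])]
tray [(0.8, [331.3, 281.9, 91.4, 86.7]), (0.65, [352.9, 200.7, 43.2, 39.4])]
carving [(0.93, [424.2, 311.3, 90.0, 117.7]), (0.4, [224.7, 198.0, 22.7, 17.8])]
bowl [(0.78, [354.4, 200.1, 43.6, 38.7]), (0.71, [320.8, 175.3, 33.1, 38.4])]
{'time_s': 0.8, 'joint_pos': array([ 9.20706775e-01,  3.80608575e-01,  1.29738176e+00,  2.76540049e-05,
        1.46361159e+00, -2.15279537e-01]), 'dq': array([-0.00092986,  0.00068542, -0.00280587,  0.00098745,  0.00063147,
        0.0001706 ]), 'joint_torque': array([ 3.16956757e-04, -4.48291326e+01, -2.31459868e+01, -1.00081629e-04,
        3.83273191e-04,  7.02840282e-06]), 'position': array([0.23166127, 0.49881945, 0.30392395]), 'tcp_rot': array([-1.44240704e-05,  2.15697889e-01,  9.76460148e-01,  1.55696168e-06]), 'force': array([ 0.62805396,  0.65395282, -0.80640471]), 'torque': array([ 0.01702852,  0.01913375, -0.04642686]), 'grasp_force': 0.0, 'grip_width': 0.08511748829848019}
```

```bash
python3 -c "
import cv2
a=cv2.imread('pics/scene0.png')[130:370,130:530];b=cv2.imread('pics/side0.png')[110:440,90:530]
cv2.imwrite('pics/a.png',cv2.resize(a,(800,480)));cv2.imwrite('pics/b.png',cv2.resize(b,(800,600)))"
```

```text
(no output)
```

View pics/a.png

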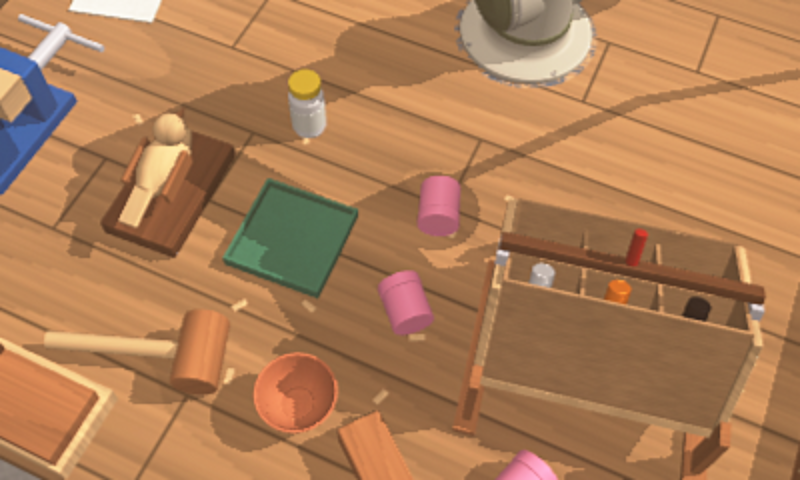

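View pics/b.png

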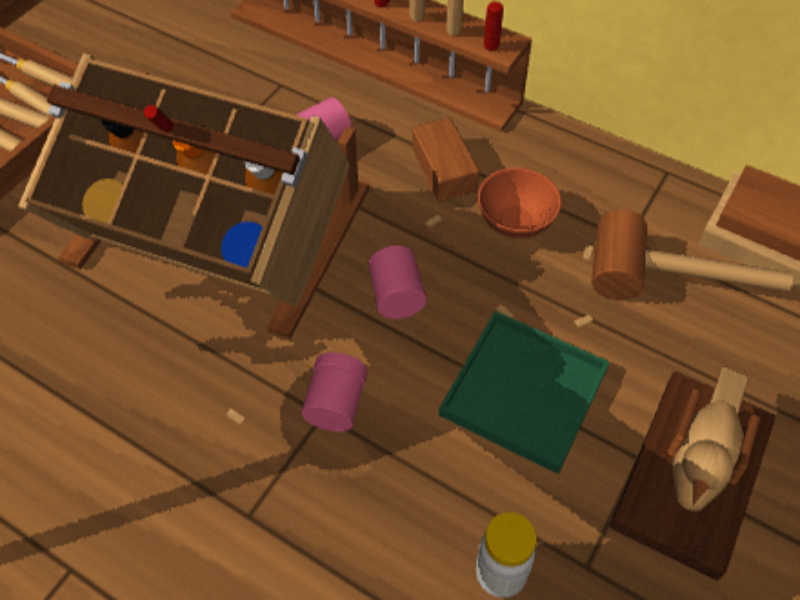

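The scene picture shows three caps in the carton: silver/white at about (401,266), orange at (439,275) and black at (478,284). In the side picture the orange cap sits in the middle cell at about (194,192). The lookalikes are three pink jars on the bench, at (350,233), (333,280) and near (393,365) in the scene picture, and none of them is the target. The wanted bottle is the middle one of the upper row. Next I fit the poses.

```bash
cat > fit.py <<'E'
from h import *
from scipy.optimize import least_squares
def boxd(p,c,h):
    q=abs(p-c)-h; return np.linalg.norm(np.maximum(q,0),axis=1)+np.minimum(q.max(1),0)
W=.155; hz=W/2
B=[((sx*.090,0,hz),(.0025,.144,hz)) for sx in(-1,0,1)]+[((0,y,hz),(.0925,.0025,hz)) for y in(-.1415,-.047,.047,.1415)]+[((0,0,.0025),(.0925,.144,.0025))]
def cR(yaw): return R.from_euler('ZY',[yaw,-25],degrees=False) if 0 else R.from_euler('z',yaw)*R.from_euler('y',-np.deg2rad(25))
def sd(p,k): # keeper at slide k
    b=B+[((.036-k,0,.170),(.011,.156,.007))]
    return np.min([boxd(p,np.array(c),np.array(h)) for c,h in b],0)
E
cat > f1.py <<'E'
from fit import *
pts=[];D={}
for n in("scene","side"):
    z=np.load(f"/tmp/{n}.npz"); cams.snapshot(n); D[n]=z
    m=cut_out(n,"carton")[0]["pixels"]; m=cv2.erode(m.astype(np.uint8),np.ones((2,2)))>0
    p=z["P"][m]; pts.append(p[np.isfinite(p[:,0])&(p[:,2]>.03)])
    t=cut_out(n,"tray")[0]["pixels"]; p=z["P"][t]; p=p[np.isfinite(p[:,0])]
    r=cv2.minAreaRect(p[:,:2].astype(np.float32)*1000); print(n,"tray",r,np.percentile(p[:,2],[5,50,95]).round(4))
    t=cut_out(n,"carving")[0]["pixels"]; p=z["P"][t]; p=p[np.isfinite(p[:,0])]
    q=p[abs(p[:,2]-.03)<.006]
    print(n,"carv",cv2.minAreaRect(q[:,:2].astype(np.float32)*1000),np.median(q[:,2]))
    hsv=cv2.cvtColor(z["im"],cv2.COLOR_BGR2HSV)
    c=p.mean(0)
p=np.vstack(pts); print(len(p),p.mean(0))
def f(v): return sd(cR(v[3]).inv().apply(p-v[:3]),0.)
best=None
for y0 in(0,.3,.6,.9,1.2):
    for dz in (-.05,-.1):
      c0=p.mean(0)+[.03,0,dz]
      r=least_squares(f,[*c0,y0],loss="soft_l1",f_scale=.004)
      if best is None or r.cost<best.cost: best=r
v=best.x; e=f(v); print("carton",v.round(4),np.percentile(abs(e),[50,80,95]).round(4))
np.save("/tmp/carton.npy",v)
mm=v[:3]+cR(v[3]).apply([0,0,.155]); print("mouth",mm, "peg",v[:3]+cR(v[3]).apply([.036,0,.222]))
for n in D:
    im=D[n]["im"];print(n,proj(n,[v[:3]+cR(v[3]).apply(q) for q in([.036,0,.222],[.034,0,.14])]).round(0))
    h=cv2.cvtColor(im,cv2.COLOR_BGR2HSV)
    red=((h[...,0]<5)|(h[...,0]>174))&(h[...,1]>180)&(h[...,2]>60)
    P=D[n]["P"]; P=P[red&(np.linalg.norm(P-mm,axis=-1)<.2)]; loc=cR(v[3]).inv().apply(P-v[:3]); print("peg loc",np.percentile(loc,[2,50,98],axis=0).round(4).tolist(),len(P))
    og=(h[...,0]>7)&(h[...,0]<15)&(h[...,1]>215)&(h[...,2]>150)
    P=D[n]["P"]; P=P[og&(np.linalg.norm(P-mm,axis=-1)<.12)]; loc=cR(v[3]).inv().apply(P-v[:3]); print("cap loc",np.percentile(loc,[2,50,98],axis=0).round(4).tolist() if len(P) else 0,len(P))
E
python3 f1.py
```

```text
scene tray ((533.3226318359375, -172.6924285888672), (153.7853546142578, 150.80282592773438), 3.0046918392181396) [0.0015 0.0061 0.0206]
scene carv ((538.243408203125, -376.76641845703125), (203.5468292236328, 121.02497863769531), 2.312047243118286) 0.030457064001160106
side tray ((539.7144165039062, -170.20022583007812), (167.4490203857422, 150.42686462402344), 2.4902210235595703) [0.002  0.0054 0.0203]
side carv ((537.0903930664062, -375.83331298828125), (201.7805938720703, 120.31282043457031), 3.0420351028442383) 0.029333824458145252
21340 [0.51947153 0.30187319 0.16448189]
carton [0.5441 0.2947 0.0558 0.1899] [0.0009 0.0019 0.0029]
mouth [0.47974657 0.2822977  0.19629292] peg [0.48398071 0.28311165 0.2722298 ]
scene [[451. 246.]
 [442. 273.]]
peg loc [[0.0306, -0.0073, 0.1776], [0.0406, -0.0004, 0.2019], [0.0441, 0.0045, 0.2221]] 76
cap loc [[0.0393, -0.0169, 0.1205], [0.0404, -0.0066, 0.1213], [0.0416, 0.0037, 0.1221]] 2
side [[172. 170.]
 [189. 185.]]
peg loc [[0.0267, -0.0073, 0.1785], [0.0321, -0.0018, 0.2201], [0.0398, 0.0211, 0.2236]] 61
cap loc [[0.02, -0.0138, 0.0906], [0.0257, -0.0057, 0.14], [0.0328, 0.0268, 0.1427]] 24
```

```bash
cat >> fit.py <<'E'
v=np.load("/tmp/carton.npy") if __import__("os").path.exists("/tmp/carton.npy") else None
def ct(x,y,z): # carton mm -> world
    return v[:3]+cR(v[3]).apply(np.array([x,y,z])/1000)
RT=cR(v[3])*R.from_matrix(np.array([[-1,0,0],[0,1,0],[0,0,-1]])) if v is not None else None # tool along carton
def row(pos,rot):
    p,r=tool(); d=r.inv().apply(np.array(pos)-p)*1000; w=(r.inv()*rot).as_rotvec()
    print("row",d.round(1),w.round(3),"deg",np.rad2deg(np.linalg.norm(w)).round(1),"world",np.round(pos,3))
E
python3 - <<'E'
from fit import *
print(env.tip_reach)
row(ct(68,0,320),RT); row(ct(68,0,268),RT)
print(cal("wrist")[0].tolist(), (np.linalg.inv(np.r_[np.c_[tool()[1].as_matrix(),tool()[0]],[[0,0,0,1]]])@cal("wrist")[1]).round(3).tolist())
E
```

```text
0.0726
row [-309.6  -96.6  -70.7] [-0.136 -0.422 -0.615] deg 43.4 world [0.472 0.281 0.375]
row [-327.5  -83.7  -23.6] [-0.136 -0.422 -0.615] deg 43.4 world [0.493 0.285 0.327]
[[396.58099201660974, 0.0, 324.78649003280117], [0.0, 396.58099201660974, 234.65048923438158], [0.0, 0.0, 1.0]] [[0.001, -0.95, -0.312, 0.08], [1.0, 0.001, -0.0, -0.001], [0.001, -0.312, 0.95, -0.07], [0.0, 0.0, 0.0, 1.0]]
```

```bash
python3 -m creep '0 0 -70 0 0 0; 0 0 -70 0 0 0; -310 -97 -71 -0.136 -0.422 -0.615; -310 -97 -71 -0.136 -0.422 -0.615; -310 -97 -71 -0.136 -0.422 -0.615; -310 -97 -71 -0.136 -0.422 -0.615; -310 -97 -71 -0.136 -0.422 -0.615; -310 -97 -71 -0.136 -0.422 -0.615; -310 -97 -71 -0.136 -0.422 -0.615; -310 -97 -71 -0.136 -0.422 -0.615' -1
python3 - <<'E'
from fit import *
row(ct(68,0,320),RT)
E
```

```text
time_s: 2.03
position: [0.4731, 0.2781, 0.3751]
tcp_rot: [0.216, -0.093, 0.972, 0.02]
force: [0.4, 1.1, -0.5]
grip_width: -0.0001
grasp_force: 0.0
row [0.9 2.9 0.2] [-0.001  0.001  0.001] deg 0.1 world [0.472 0.281 0.375]
```

```bash
python3 -m creep '0 1 26 0 0 0; 0 2 52 0 0 0; 0 2 52 0 0 0; 12 2 52 0 0 0; 27 2 52 0 0 0; 42 2 52 0 0 0; 57 2 52 0 0 0; 72 2 52 0 0 0; 82 2 52 0 0 0; 82 2 52 0 0 0'
python3 - <<'E'
from fit import *
p,r=tool(); print((cR(v[3]).inv().apply(p-v[:3])*1000).round(1), cR(v[3]).inv().apply(env.get_state()["force"]).round(1))
E
```

```text
time_s: 2.87
position: [0.4186, 0.2724, 0.2938]
tcp_rot: [0.216, -0.093, 0.972, 0.021]
force: [-0.0, 0.6, -0.5]
grip_width: 0.0001
grasp_force: 0.0
[-14.9   1.8 269.6] [-0.1  0.6 -0.5]
```

```bash
python3 -m creep '8 0 0 0 0 0; 14 0 0 0 0 0; 17 0 0 0 0 0; 19 0 0 0 0 0; 20 0 0 0 0 0'
python3 - <<'E'
from fit import *
p,r=tool(); print((cR(v[3]).inv().apply(p-v[:3])*1000).round(1), cR(v[3]).inv().apply(env.get_state()["force"]).round(1))
im,d=cams.snapshot("side"); P=cloud("side",d)
h=cv2.cvtColor(im,cv2.COLOR_BGR2HSV)
red=((h[...,0]<5)|(h[...,0]>174))&(h[...,1]>180)&(h[...,2]>60)
L=cR(v[3]).inv().apply((P-v[:3]).reshape(-1,3)).reshape(P.shape)
m=red&(abs(L[...,1])<.03)&(L[...,2]>.175)&(L[...,2]<.24); print(np.percentile(L[m],[5,50,95],axis=0).round(4).tolist(),m.sum())
m=(L[...,2]>.170)&(L[...,2]<.18)&(abs(L[...,1])>.06)&(abs(L[...,1])<.15); print("bar",np.percentile(L[m][:,0],[2,50,98]).round(4),m.sum())
E
```

```text
time_s: 3.28
position: [0.4024, 0.2689, 0.2849]
tcp_rot: [0.216, -0.093, 0.972, 0.02]
force: [1.8, -0.1, 3.1]
grip_width: 0.0002
grasp_force: 1.2
[-33.7   1.5 268.5] [ 2.9 -0.5  2.1]
[[-0.0593, -0.0067, 0.1934], [-0.0543, -0.0026, 0.2203], [-0.0475, 0.0048, 0.2238]] 58
bar [-0.5169 -0.0624 -0.0425] 1405
```

```bash
python3 -m creep '1.5 0 0 0 0 0; 3 0 0 0 0 0; 4 0 0 0 0 0'
python3 - <<'E'
from fit import *
p,r=tool(); print((cR(v[3]).inv().apply(p-v[:3])*1000).round(1), cR(v[3]).inv().apply(env.get_state()["force"]).round(1))
E
```

```text
time_s: 3.58
position: [0.4003, 0.2685, 0.2839]
tcp_rot: [0.218, -0.093, 0.971, 0.021]
force: [12.5, 2.1, 1.0]
grip_width: -0.0001
grasp_force: 6.0
[-36.    1.4 268.5] [11.9 -0.3 -4.5]
```

```bash
python3 -m creep '-8 0 0 0 0 0; -8 0 -40 0 0 0; -38 0 -52 0 0 0; -70 0 -52 0 0 0; -70 0 -52 0 0 0; -70 0 -52 0 0 0' 0.06
cat > cap.py <<'E'
from fit import *
import sys
p,r=tool(); print((cR(v[3]).inv().apply(p-v[:3])*1000).round(1), cR(v[3]).inv().apply(env.get_state()["force"]).round(1))
im,d=cams.snapshot("wrist"); P=cloud("wrist",d); cv2.imwrite("pics/%s.png"%sys.argv[1],im)
L=cR(v[3]).inv().apply((P-v[:3]).reshape(-1,3)).reshape(P.shape)*1000
np.save("/tmp/L.npy",L)
h=cv2.cvtColor(im,cv2.COLOR_BGR2HSV)
og=(h[...,0]>6)&(h[...,0]<16)&(h[...,1]>200)&(h[...,2]>130)&(abs(L[...,1])<50)&(L[...,0]>0)&(L[...,0]<90)
m=og&(L[...,2]>130)&(L[...,2]<150)
print("captop",np.percentile(L[m],[3,50,97],axis=0).round(1).tolist(),m.sum(), cv2.minEnclosingCircle(L[m][:,:2].astype(np.float32)))
m=(abs(L[...,2]-155)<4)&(abs(L[...,0])<6)&(abs(L[...,1])<40);print("xdiv",np.percentile(L[m],[5,50,95],axis=0).round(1).tolist(),m.sum())
for s in(-47,47):
    m=(abs(L[...,2]-155)<4)&(abs(L[...,1]-s)<7)&(L[...,0]>10)&(L[...,0]<80);print("ydiv",np.percentile(L[m],[5,50,95],axis=0).round(1).tolist(),m.sum())
E
python3 cap.py w1
```

```text
time_s: 4.08
position: [0.44, 0.2759, 0.3591]
tcp_rot: [0.215, -0.092, 0.972, 0.02]
force: [-0.4, 0.8, -0.9]
grip_width: 0.0453
grasp_force: 0.0
[ 32.4   1.2 319.5] [-0.5  0.9 -0.7]Traceback (most recent call last):
  File "cap.py", line 10, in <module>
    print("captop",np.percentile(L[m],[3,50,97],axis=0).round(1).tolist(),m.sum(), cv2.minEnclosingCircle(L[m][:,:2].astype(np.float32)))
                   ~~~~~~~~~~~~~^^^^^^^^^^^^^^^^^^^^^^^
    return _quantile_unchecked(
        a, q, axis, out, overwrite_input, method, keepdims, weights)
    return _ureduce(a,
                    func=_quantile_ureduce_func,
    ...<5 lines>...
                    overwrite_input=overwrite_input,
                    method=method)
    r = func(a, **kwargs)
    result = _quantile(arr,
                       quantiles=q,
    ...<2 lines>...
                       out=out,
                       weights=wgt)
    slices_having_nans = np.isnan(arr[-1, ...])
                                  ~~~^^^^^^^^^
IndexError: index -1 is out of bounds for axis 0 with size 0
```

View pics/w1.png

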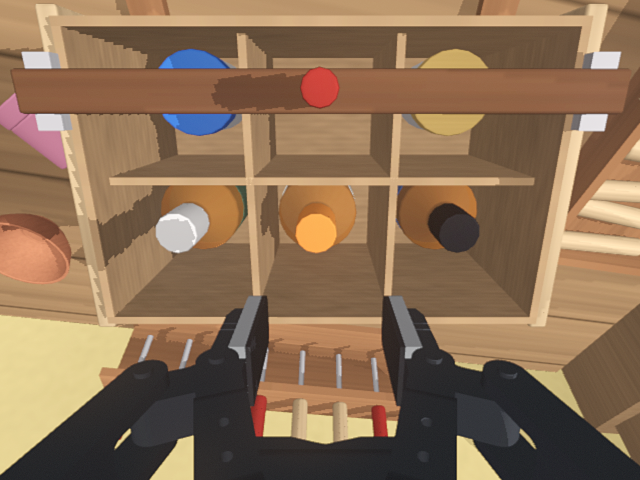

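The wrist view shows the keeper lying over the lower row, the orange cap at (316,233) in the middle upper cell, the white cap at (182,228) and the black cap at (455,228). The centre bottle is confirmed as the target.

```bash
sed -i 's/^og=.*/og=np.hypot(*(np.mgrid[0:480,0:640]-np.array([233,316]).reshape(2,1,1)))<26; print(h[233,316],L[233,316]); og\&=(h[...,2]>230)|(h[...,1]>200)/; s/>130)&(L\[...,2\]<150/>132)\&(L[...,2]<150/' cap.py; python3 cap.py w2
python3 - <<'E'
from fit import *
K,T=cal("wrist")
# pixel ray of cap-top centre onto plane carton z=140
for px in((316,233),(295,233),(337,233)):
  r=T[:3,:3]@np.linalg.inv(K)@[*px,1]; Ri=cR(v[3]).inv(); o=Ri.apply(T[:3,3]-v[:3]); d=Ri.apply(r); print((o+d*(.140-o[2])/d[2])*1000)
print(proj("wrist",[ct(0,-47,155),ct(0,47,155),ct(92.5,-144,155),ct(92.5,144,155),ct(-54,0,222)]))
E
```

```text
[ 31.3   1.3 319.3] [-0.9 -0.3  0.5]
[ 17 170 253] [ 30.08814825  -5.66386491 140.19231719]
captop [[20.1, -17.5, 138.4], [31.5, -5.7, 139.7], [43.2, 5.6, 140.9]] 1205 ((31.912677764892578, -5.8157267570495605), 13.656255722045898)
[ 30.14957544  -5.66834851 140.        ]
[ 30.17179919 -19.57237158 140.        ]
[ 30.12735296   8.23488071 140.        ]
[[246.61123264 192.8115197 ]
 [402.58687258 193.0482777 ]
 [110.94888784 327.50368484]
 [537.9051979  328.15852479]
 [324.61061563  94.97618691]]Traceback (most recent call last):
  File "cap.py", line 11, in <module>
    m=(abs(L[...,2]-155)<4)&(abs(L[...,0])<6)&(abs(L[...,1])<40);print("xdiv",np.percentile(L[m],[5,50,95],axis=0).round(1).tolist(),m.sum())
                                                                              ~~~~~~~~~~~~~^^^^^^^^^^^^^^^^^^^^^^^
    return _quantile_unchecked(
        a, q, axis, out, overwrite_input, method, keepdims, weights)
    return _ureduce(a,
                    func=_quantile_ureduce_func,
    ...<5 lines>...
                    overwrite_input=overwrite_input,
                    method=method)
    r = func(a, **kwargs)
    result = _quantile(arr,
                       quantiles=q,
    ...<2 lines>...
                       out=out,
                       weights=wgt)
    slices_having_nans = np.isnan(arr[-1, ...])
                                  ~~~^^^^^^^^^
IndexError: index -1 is out of bounds for axis 0 with size 0
```

Run:
```python
import numpy as np
L=np.load("/tmp/L.npy")
for n,(x,y) in dict(xdiv=(320,181),ydivL=(256,280),ydivLn=(243,60),ydivR=(390,280),far=(320,320),near=(320,20),left=(86,240),right=(560,240),bar=(200,92),peg=(320,88),farL=(150,321),farR=(500,321)).items():
    w=L[y-4:y+5,x-5:x+6].reshape(-1,3); print(n,w[np.nanargmax(w[:,2])].round(1))
```

```text
xdiv [ -4.1  -1.7 134.3]
ydivL [ 70.2 -51.4 133.5]
ydivLn [-74.1 -49.2 134.5]
ydivR [ 70.   44.3 133.7]
far [ 89.   -2.3 156. ]
near [-91.5  -4.7 156.4]
left [  28.4 -146.2  154.5]
right [ 34.3 150.1 149.4]
bar [-56.4 -62.5 179. ]
peg [-5.690e+01  2.000e-01  2.237e+02]
farL [  87.8 -113.4  155.7]
farR [ 87.2 115.9 156.1]
```

```bash
python3 - <<'E'
import numpy as np
L=np.load("/tmp/L.npy")
for (x,y) in((258,300),(252,300),(390,300),(396,300),(262,320)):
    print(x,y,L[y-2:y+3,x-2:x+3].reshape(-1,3).round(0)[::6].tolist())
E
python3 -m creep '0 -7 40 0 0 0; 0 -7 75 0 0 0; 0 -7 100 0 0 0; 0 -7 115 0 0 0; 0 -7 115 0 0 0' -0.06
```

```text
258 300 [[19.0, -26.0, 255.0], [19.0, -25.0, 257.0], [19.0, -25.0, 257.0], [19.0, -24.0, 258.0], [19.0, -24.0, 259.0]]
252 300 [[19.0, -28.0, 256.0], [19.0, -28.0, 256.0], [19.0, -27.0, 257.0], [19.0, -26.0, 258.0], [19.0, -26.0, 259.0]]
390 300 [[18.0, 24.0, 256.0], [19.0, 24.0, 256.0], [19.0, 24.0, 258.0], [19.0, 25.0, 257.0], [19.0, 25.0, 259.0]]
396 300 [[19.0, 26.0, 256.0], [19.0, 27.0, 256.0], [19.0, 27.0, 257.0], [19.0, 27.0, 257.0], [18.0, 27.0, 260.0]]
262 320 [[21.0, -23.0, 267.0], [22.0, -22.0, 266.0], [24.0, -23.0, 263.0], [26.0, -23.0, 261.0], [27.0, -22.0, 260.0]]
time_s: 4.6
position: [0.4876, 0.2778, 0.2513]
tcp_rot: [0.211, -0.093, 0.973, 0.019]
force: [-0.6, -0.5, -0.5]
grip_width: 0.0399
grasp_force: 0.0
```

```bash
python3 -m creep '0 1.5 10 0 0 0; 0 1.5 20 0 0 0; 0 1.5 28 0 0 0; 0 1.5 28 0 0 0; 0 1.5 28 0 0 0'
python3 - <<'E'
from fit import *
p,r=tool(); print((cR(v[3]).inv().apply(p-v[:3])*1000).round(1), cR(v[3]).inv().apply(env.get_state()["force"]).round(1))
im,d=cams.snapshot("wrist"); cv2.imwrite("pics/w3.png",im)
E
python3 -m creep '0 0 0 0 0 0; 0 0 0 0 0 0; 0 0 0 0 0 0; 0 0 0 0 0 0; 0 0 0 0 0 0' -0.8
```

```text
time_s: 5.02
position: [0.4999, 0.282, 0.23]
tcp_rot: [0.215, -0.093, 0.972, 0.02]
force: [0.2, -0.6, 0.1]
grip_width: 0.0401
grasp_force: 0.0
[ 32.1  -4.  177.3] [ 0.1 -0.6  0.1]
time_s: 5.48
position: [0.5, 0.282, 0.2309]
tcp_rot: [0.216, -0.093, 0.972, 0.02]
force: [-3.3, -3.4, 6.1]
grip_width: 0.0269
grasp_force: 58.9
```

View pics/w3.png

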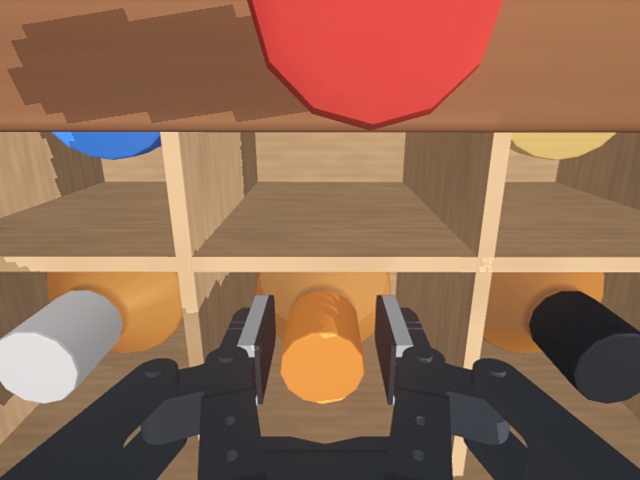

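The cap sits between the pads at about (322,350) and is gripped at 27 mm and 59 N. Lifting along the cell.

```bash
python3 -m creep '0 0 -8 0 0 0; 0 0 -22 0 0 0; 0 0 -40 0 0 0; 0 0 -60 0 0 0; 0 0 -82 0 0 0; 0 0 -105 0 0 0; 0 0 -130 0 0 0; 0 0 -155 0 0 0; 0 0 -175 0 0 0; 0 0 -190 0 0 0'
python3 - <<'E'
from fit import *
p,r=tool(); print((cR(v[3]).inv().apply(p-v[:3])*1000).round(1))
# tray refined
im,d=cams.snapshot("scene"); P=cloud("scene",d)
for o in("tray","carving"):
  h=.02 if o=="tray" else .03
  im_,d_=None,None
  Q=P[cut_out("scene",o)[0]["pixels"]]; Q=Q[np.isfinite(Q[:,0])]; Q=Q[abs(Q[:,2]-h)<.004]; print(o,cv2.minAreaRect(Q[:,:2].astype(np.float32)*1000))
yaw=np.deg2rad(2.8)
Rv=R.from_euler('z',yaw)*R.from_matrix(np.diag([-1.,1,-1]))
t=np.array([.534,-.172]); c=t
row([p[0],p[1],.47],Rv)
row([c[0],c[1],.35],Rv)
E
```

```text
time_s: 6.32
position: [0.4199, 0.2668, 0.4042]
tcp_rot: [0.216, -0.093, 0.972, 0.021]
force: [0.6, 1.2, -2.3]
grip_width: 0.0263
grasp_force: 59.3
[ 31.9  -3.9 369.5]
tray ((532.8275756835938, -172.8092041015625), (154.68336486816406, 151.0146942138672), 2.695432662963867)
carving ((538.1974487304688, -376.8287048339844), (200.82972717285156, 120.8879165649414), 2.6133055686950684)
row [-27.8  -0.  -61.2] [0.031 0.437 0.139] deg 26.3 world [0.42  0.267 0.47 ]
row [  -3.2 -452.5   59.7] [0.031 0.437 0.139] deg 26.3 world [ 0.534 -0.172  0.35 ]
```

```bash
python3 -m creep '-5 0 -12 0.006 0.08 0.025; -10 0 -24 0.012 0.17 0.055; -16 0 -36 0.018 0.26 0.083; -22 0 -48 0.025 0.35 0.111; -26 0 -57 0.031 0.42 0.135; -28 0 -61 0.031 0.437 0.139; -28 -20 -61 0.031 0.437 0.139; -28 -50 -61 0.031 0.437 0.139; -28 -80 -61 0.031 0.437 0.139; -28 -110 -61 0.031 0.437 0.139'
cat > vert.py <<'E'
from fit import *
yaw=np.deg2rad(2.7)
Rv=R.from_euler('z',yaw)*R.from_matrix(np.diag([-1.,1,-1]))
Rp=R.from_euler('z',yaw-np.pi/2)*R.from_matrix(np.diag([-1.,1,-1]))
E
python3 - <<'E'
from vert import *
row([.533,-.172,.35],Rv); print(env.get_state()["joint_pos"].round(2))
E
```

```text
time_s: 7.3
position: [0.442, 0.1577, 0.4677]
tcp_rot: [-0.002, -0.025, 1.0, -0.0]
force: [0.8, -1.0, -2.4]
grip_width: 0.0263
grasp_force: 59.5
row [ -75.  -333.8  117.6] [-0.001 -0.004  0.002] deg 0.3 world [ 0.533 -0.172  0.35 ]
[ 0.09  0.17  1.14 -0.    1.84 -1.53]
```

```bash
python3 -m creep '-8 -34 3 0 -0.004 0.002; -16 -70 8 0 -0.004 0.002; -25 -108 15 0 -0.004 0.002; -34 -147 25 0 -0.004 0.002; -43 -186 40 0 -0.004 0.002; -52 -225 58 0 -0.004 0.002; -60 -263 76 0 -0.004 0.002; -67 -297 95 0 -0.004 0.002; -73 -322 110 0 -0.004 0.002; -75 -334 118 0 -0.004 0.002'
python3 - <<'E'
from vert import *
row([.533,-.172,.20],Rv)
im,d=cams.snapshot("side"); cv2.imwrite("pics/s2.png",cv2.resize(im[100:440,230:560],(660,680))[:600]); P=cloud("side",d); np.save("/tmp/P.npy",P)
r=cut_out("side","oil_orange"); 
for x in r[:2]:
  q=P[x["pixels"]]; print(x["p"],x["box"],np.nanpercentile(q,[2,50,98],axis=0).round(3).tolist())
E
```

```text
time_s: 8.13
position: [0.5328, -0.1746, 0.3469]
tcp_rot: [-0.002, -0.022, 1.0, 0.001]
force: [0.1, -0.6, -3.1]
grip_width: 0.0269
grasp_force: 59.5
row [ -0.7   2.3 146.9] [ 0.002 -0.003 -0.003] deg 0.3 world [ 0.533 -0.172  0.2  ]
0.79 [373.0, 235.4, 40.1, 62.1] [[0.502, -0.204, 0.177], [0.514, -0.178, 0.252], [0.539, -0.148, 0.308]]
0.48 [178.2, 211.7, 68.2, 56.1] [[0.413, 0.118, 0.033], [0.454, 0.191, 0.143], [0.548, 0.263, 0.196]]
```

View pics/s2.png

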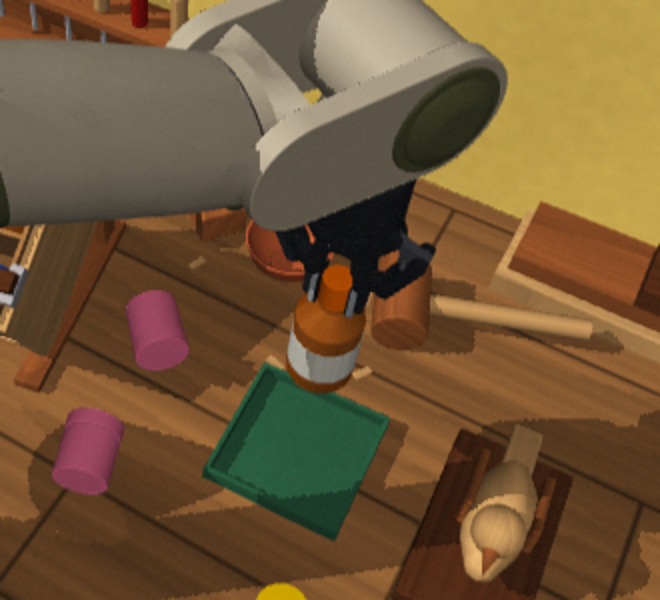

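The orange-capped bottle hangs upright in the gripper over the tray (picture about (325,350), tray about (295,450)). Lowering it.

```bash
python3 -m creep '0 1 15 0 0 0; 0 2 40 0 0 0; 0 2 65 0 0 0; 0 2 90 0 0 0; 0 2 115 0 0 0; 0 2 135 0 0 0; 0 2 150 0 0 0; 0 2 158 0 0 0; 0 2 162 0 0 0; 0 2 162 0 0 0' && python3 -m creep '0 0 2 0 0 0; 0 0 4 0 0 0; 0 0 5 0 0 0; 0 0 5 0 0 0'
```

```text
time_s: 9.07
position: [0.533, -0.1686, 0.1896]
tcp_rot: [0.001, -0.024, 1.0, -0.0]
force: [0.3, -0.8, -1.9]
grip_width: 0.026
grasp_force: 59.6
time_s: 9.4
position: [0.533, -0.1693, 0.1848]
tcp_rot: [0.002, -0.023, 1.0, -0.0]
force: [-0.2, 0.4, -2.5]
grip_width: 0.0265
grasp_force: 59.6
```

```bash
python3 -m creep '0 -2.5 2 0 0 0; 0 -2.5 4 0 0 0; 0 -2.5 5 0 0 0; 0 -2.5 5 0 0 0' && python3 -m creep '0 0 1 0 0 0; 0 0 2 0 0 0; 0 0 2 0 0 0'
```

```text
time_s: 9.73
position: [0.5329, -0.1718, 0.1793]
tcp_rot: [0.001, -0.023, 1.0, -0.0]
force: [0.5, -0.6, -1.6]
grip_width: 0.0264
grasp_force: 59.6
time_s: 9.98
position: [0.5334, -0.172, 0.1787]
tcp_rot: [0.002, -0.023, 1.0, -0.001]
force: [-1.5, -0.1, 5.4]
grip_width: 0.0266
grasp_force: 60.4
```

```bash
python3 -m creep '0 0 0 0 0 0; 0 0 0 0 0 0; 0 0 0 0 0 0; 0 0 0 0 0 0; 0 0 0 0 0 0' 0.4 && python3 -m creep '0 0 -15 0 0 0; 0 0 -40 0 0 0; 0 0 -80 0 0 0; 0 0 -120 0 0 0; 0 0 -160 0 0 0; 0 0 -200 0 0 0; 0 0 -230 0 0 0; 0 0 -230 0 0 0'
cat > chk.py <<'E'
from vert import *
im,d=cams.snapshot("side"); P=cloud("side",d)
r=[x for x in cut_out("side","oil_orange")]
for x in r[:3]:
  q=P[x["pixels"]]; print(round(x["p"],2),x["box"],np.nanpercentile(q,[2,50,98],axis=0).round(3).tolist())
for n in("side","scene"):
  im,d=cams.snapshot(n); P=cloud(n,d)
  for o,h in(("tray",.02),("carving",.03)):
    for x in cut_out(n,o)[:1]:
      Q=P[x["pixels"]]; Q=Q[np.isfinite(Q[:,0])]; Q=Q[abs(Q[:,2]-h)<.005]; print(n,o,round(x["p"],2),cv2.minAreaRect(Q[:,:2].astype(np.float32)*1000))
E
python3 chk.py
python3 - <<'E'
from vert import *
row(ct(-84,0,330),RT)
E
```

```text
time_s: 10.4
position: [0.5331, -0.1717, 0.1775]
tcp_rot: [0.001, -0.023, 1.0, -0.0]
force: [-0.4, -0.4, 0.9]
grip_width: 0.0596
grasp_force: 0.0
time_s: 11.07
position: [0.5327, -0.1717, 0.4142]
tcp_rot: [0.006, -0.024, 1.0, -0.003]
force: [1.1, -0.6, 0.7]
grip_width: 0.0597
grasp_force: 0.0
0.64 [366.8, 287.1, 35.1, 49.9] [[0.503, -0.202, 0.007], [0.519, -0.177, 0.089], [0.558, -0.143, 0.141]]
side tray 0.9 ((532.6083984375, -170.13270568847656), (154.956298828125, 150.27288818359375), 2.9897968769073486)
side carving 0.97 ((537.1339721679688, -375.6607971191406), (200.18785095214844, 120.0403060913086), 3.104800224304199)
scene tray 0.72 ((0.0, 0.0), (0.0, 0.0), 0.0)
scene carving 0.68 ((538.35986328125, -377.12786865234375), (202.81045532226562, 121.47480010986328), 2.977149248123169)
row [180.  434.5  87.2] [-0.031 -0.435 -0.141] deg 26.2 world [0.332 0.254 0.319]
```

```bash
python3 -m creep '15 36 0 0 0 0; 30 74 0 0 0 0; 46 112 5 0 -0.1 -0.03; 62 150 10 -0.01 -0.2 -0.06; 78 190 20 -0.02 -0.3 -0.1; 95 230 30 -0.03 -0.4 -0.13; 112 270 45 -0.031 -0.435 -0.141; 129 310 57 -0.031 -0.435 -0.141; 146 350 68 -0.031 -0.435 -0.141; 163 390 78 -0.031 -0.435 -0.141' -1
python3 - <<'E'
from vert import *
row(ct(-86,0,330),RT);row(ct(-86,0,268),RT)
E
```

```text
time_s: 12.3
position: [0.3581, 0.1945, 0.3328]
tcp_rot: [0.217, -0.092, 0.972, 0.02]
force: [1.4, -0.6, 0.3]
grip_width: -0.0001
grasp_force: 0.0
row [20.4 63.3  6.1] [-0.001  0.002  0.   ] deg 0.1 world [0.331 0.254 0.319]
row [20.5 63.3 68.1] [-0.001  0.002  0.   ] deg 0.1 world [0.356 0.259 0.262]
```

```bash
python3 -m creep '10 25 3 0 0 0; 18 45 6 0 0 0; 18 45 6 0 0 0; 18 45 6 0 0 0'
python3 - <<'E'
from vert import *
row(ct(-86,0,330),RT);row(ct(-86,0,268),RT)
E
```

```text
time_s: 12.63
position: [0.337, 0.2356, 0.3198]
tcp_rot: [0.216, -0.094, 0.972, 0.02]
force: [0.7, -0.2, 0.1]
grip_width: 0.0004
grasp_force: 0.0
row [ 3.1 18.9 -0.1] [-0.     0.001  0.003] deg 0.2 world [0.331 0.254 0.319]
row [ 3.2 19.  61.9] [-0.     0.001  0.003] deg 0.2 world [0.356 0.259 0.262]
```

```bash
python3 -m creep '3 19 0 0 0 0; 3 19 30 0 0 0; 3 19 62 0 0 0; 3 19 62 0 0 0; -12 19 62 0 0 0; -27 19 62 0 0 0; -42 19 62 0 0 0; -57 19 62 0 0 0; -70 19 62 0 0 0; -80 19 62 0 0 0' && python3 -m creep '-6 0 0 0 0 0; -10 0 0 0 0 0; -13 0 0 0 0 0; -15 0 0 0 0 0'
cat > kp.py <<'E'
from fit import *
p,r=tool(); print((cR(v[3]).inv().apply(p-v[:3])*1000).round(1), cR(v[3]).inv().apply(env.get_state()["force"]).round(1))
E
python3 kp.py
```

```text
time_s: 13.47
position: [0.4313, 0.271, 0.2985]
tcp_rot: [0.215, -0.092, 0.972, 0.019]
force: [-1.4, -0.0, -4.8]
grip_width: 0.0
grasp_force: 2.1
time_s: 13.8
position: [0.4443, 0.2743, 0.3047]
tcp_rot: [0.216, -0.093, 0.972, 0.02]
force: [-2.9, -4.3, -1.6]
grip_width: 0.0002
grasp_force: 1.9
[ 12.9  -1.2 268.6] [-4.  -3.6  0.1]
```

```bash
python3 -m creep '-2 0 0 0 0 0; -4 0 0 0 0 0; -6 0 0 0 0 0; -6 0 0 0 0 0'; python3 kp.py
```

```text
time_s: 14.13
position: [0.448, 0.2755, 0.3063]
tcp_rot: [0.214, -0.093, 0.972, 0.019]
force: [-14.6, -7.3, 1.9]
grip_width: -0.0003
grasp_force: 6.2
[ 17.   -0.7 268.4] [-13.5  -4.4   8.3]
```

```bash
python3 -m creep '10 0 0 0 0 0; 10 0 -30 0 0 0; 10 0 -65 0 0 0; 10 0 -100 0 0 0; 10 0 -120 0 0 0; 10 -30 -120 0 0 0; 10 -65 -120 0 0 0; 10 -105 -120 0 0 0; 10 -145 -120 0 0 0; 10 -185 -120 0 0 0'
python3 - <<'E'
from vert import *
for n in("scene","side"):
    im,d=cams.snapshot(n); P=cloud(n,d); h=cv2.cvtColor(im,cv2.COLOR_BGR2HSV)
    L=cR(v[3]).inv().apply((P-v[:3]).reshape(-1,3)).reshape(P.shape)
    red=((h[...,0]<5)|(h[...,0]>174))&(h[...,1]>180)&(h[...,2]>60)&(abs(L[...,1])<.04)&(L[...,2]>.175)&(L[...,2]<.24)
    print(n,"peg",np.percentile(L[red],[2,50,98],axis=0).round(4).tolist(),red.sum())
    m=(P[...,2]>.015)&(P[...,2]<.1)&(P[...,1]>-.08)&(P[...,1]<.13)&(P[...,0]>.4)&(P[...,0]<.7)
    k,lab,st,c=cv2.connectedComponentsWithStats(m.astype(np.uint8))
    for i in range(1,k):
        if st[i,4]>40: print(np.nanpercentile(P[lab==i],[2,98],axis=0).round(3).tolist(),st[i,4])
yt=np.array([-np.sin(yaw),np.cos(yaw)]); c=np.array([.533,-.171])
for o,z in((.105,.30),(.105,.068)):
    row([*(c+yt*o),z],Rp)
print(env.get_state()["joint_pos"].round(2))
E
```

```text
time_s: 14.97
position: [0.4259, 0.0816, 0.4129]
tcp_rot: [0.219, -0.093, 0.971, 0.02]
force: [1.7, 0.9, 0.6]
grip_width: 0.0001
grasp_force: 0.0
scene peg [[0.0333, -0.0077, 0.1788], [0.0421, -0.0011, 0.2027], [0.0453, 0.0049, 0.222]] 83
[[0.402, -0.018, 0.018], [0.446, 0.044, 0.064]] 372
[[0.538, -0.009, 0.02], [0.613, 0.066, 0.064]] 605Traceback (most recent call last):
  File "<stdin>", line 6, in <module>
    return _quantile_unchecked(
        a, q, axis, out, overwrite_input, method, keepdims, weights)
    return _ureduce(a,
                    func=_quantile_ureduce_func,
    ...<5 lines>...
                    overwrite_input=overwrite_input,
                    method=method)
    r = func(a, **kwargs)
    result = _quantile(arr,
                       quantiles=q,
    ...<2 lines>...
                       out=out,
                       weights=wgt)
    slices_having_nans = np.isnan(arr[-1, ...])
                                  ~~~^^^^^^^^^
IndexError: index -1 is out of bounds for axis 0 with size 0
```

```bash
cat > r.py <<'E'
from vert import *
import sys
yt=np.array([-np.sin(yaw),np.cos(yaw)]); c=np.array([.533,-.171])
p,r=tool(); print("tray offs",((p[:2]-c)@yt).round(4))
for a in sys.argv[1:]:
    o,z=map(float,a.split(",")); row([*(c+yt*o),z],Rp)
print(env.get_state()["joint_pos"].round(2))
E
python3 r.py .105,.30 .105,.068
```

```text
tray offs 0.2535
row [ -17.7 -159.4  133.3] [0.374 0.331 1.675] deg 100.1 world [ 0.528 -0.066  0.3  ]
row [  81.4 -158.8  343. ] [0.374 0.331 1.675] deg 100.1 world [ 0.528 -0.066  0.068]
[-0.16 -0.04  1.56  0.15  1.2  -1.93]
```

```bash
python3 -m creep '0 0 0 0.037 0.033 0.167; -2 -10 0 0.065 0.058 0.29; -4 -30 10 0.09 0.08 0.405; -6 -50 20 0.115 0.103 0.52; -9 -70 35 0.142 0.127 0.635; -11 -90 50 0.168 0.15 0.75; -13 -110 65 0.193 0.172 0.865; -15 -130 80 0.219 0.194 0.98; -17 -145 95 0.245 0.217 1.095; -18 -159 100 0.27 0.24 1.21' 1
python3 r.py .105,.30 .105,.10
```

```text
time_s: 15.9
position: [0.5147, -0.0621, 0.3275]
tcp_rot: [0.067, 0.497, 0.865, 0.006]
force: [0.1, 0.8, -0.7]
grip_width: 0.0858
grasp_force: 0.0
tray offs 0.1096
row [-7.   7.3 29.1] [0.102 0.09  0.481] deg 28.6 world [ 0.528 -0.066  0.3  ]
row [ 15.1  -8.  227.3] [0.102 0.09  0.481] deg 28.6 world [ 0.528 -0.066  0.1  ]
[-0.34  0.27  1.4  -0.01  1.34 -0.87]
```

```bash
python3 -m creep '0 0 0 0.025 0.022 0.115; -2 2 10 0.05 0.045 0.23; -5 5 20 0.075 0.067 0.345; -7 7 29 0.102 0.09 0.481; -7 7 29 0.102 0.09 0.481; -7 7 29 0.102 0.09 0.481'
python3 r.py .105,.30 .105,.10 .105,.068
```

```text
time_s: 16.4
position: [0.5272, -0.0658, 0.3016]
tcp_rot: [0.001, 0.687, 0.726, 0.0]
force: [-0.7, -0.6, -0.3]
grip_width: 0.0854
grasp_force: 0.0
tray offs 0.1054
row [-0.4  0.9  1.6] [0.002 0.002 0.008] deg 0.5 world [ 0.528 -0.066  0.3  ]
row [ -0.    0.4 201.6] [0.002 0.002 0.008] deg 0.5 world [ 0.528 -0.066  0.1  ]
row [  0.    0.3 233.6] [0.002 0.002 0.008] deg 0.5 world [ 0.528 -0.066  0.068]
[-0.35  0.35  1.35 -0.    1.44 -0.4 ]
```

```bash
python3 -m creep '0 0 35 0.002 0.002 0.008; 0 0 75 0.002 0.002 0.008; 0 0 115 0.002 0.002 0.008; 0 0 150 0.002 0.002 0.008; 0 0 180 0.002 0.002 0.008; 0 0 205 0.002 0.002 0.008; 0 0 222 0.002 0.002 0.008; 0 0 230 0.002 0.002 0.008; 0 0 232 0.002 0.002 0.008'
python3 - <<'E'
from h import *
im,d=cams.snapshot("side"); cv2.imwrite("pics/s3.png",cv2.resize(im[170:440,270:560],(773,720))[:600])
E
python3 r.py .105,.068 .087,.068
```

```text
time_s: 17.15
position: [0.527, -0.0662, 0.0692]
tcp_rot: [-0.0, 0.69, 0.724, -0.0]
force: [-0.3, -0.1, 0.3]
grip_width: 0.0856
grasp_force: 0.0
tray offs 0.1048
row [0.2 0.9 1.8] [ 0.    -0.    -0.001] deg 0.0 world [ 0.528 -0.066  0.068]
row [-17.8   0.9   1.8] [ 0.    -0.    -0.001] deg 0.0 world [ 0.529 -0.084  0.068]
[-0.35  0.64  1.64  0.    0.86 -0.39]
```

View pics/s3.png

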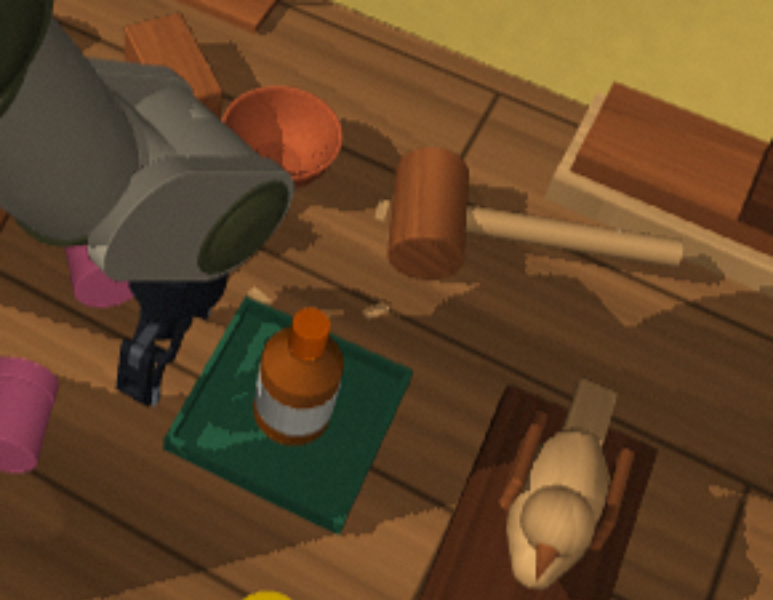

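The bottle stands upright mid-tray at about (295,395), and the fingers (about (150,360)) are clear behind the tray's +y wall. The bird base is ahead of the tray. Pushing slowly.

```bash
python3 -m creep '-4 1 2 0 0 0; -8 1 2 0 0 0; -11 1 2 0 0 0; -14 1 2 0 0 0; -17 1 2 0 0 0; -20 1 2 0 0 0; -23 1 2 0 0 0; -26 1 2 0 0 0; -29 1 2 0 0 0; -32 1 2 0 0 0'
python3 chk.py; python3 r.py
```

```text
time_s: 18.03
position: [0.5291, -0.0979, 0.0677]
tcp_rot: [-0.001, 0.691, 0.723, 0.0]
force: [-0.8, 6.9, 4.7]
grip_width: 0.0854
grasp_force: 3.3
0.8 [370.1, 288.9, 33.5, 50.2] [[0.503, -0.212, 0.013], [0.518, -0.188, 0.09], [0.549, -0.156, 0.141]]
side tray 0.72 ((532.1956176757812, -182.8169708251953), (153.17059326171875, 150.1519012451172), 2.687995195388794)
side carving 0.74 ((536.9696655273438, -375.7685852050781), (202.18333435058594, 120.1662368774414), 3.06396222114563)
scene tray 0.72 ((570.9589233398438, -215.27935791015625), (210.62246704101562, 110.08935546875), 49.28043746948242)
tray offs 0.0727
[-0.4   0.65  1.63  0.    0.87 -0.45]
```

```bash
python3 -m creep '-3 0 -1 0 0 0; -7 0 -1 0 0 0; -12 0 -1 0 0 0; -17 0 -1 0 0 0; -22 0 -1 0 0 0; -27 0 -1 0 0 0; -32 0 -1 0 0 0; -37 0 -1 0 0 0; -42 0 -1 0 0 0; -47 0 -1 0 0 0'
python3 chk.py; python3 r.py
```

```text
time_s: 19.27
position: [0.5313, -0.146, 0.0683]
tcp_rot: [-0.001, 0.691, 0.723, -0.0]
force: [-0.5, 2.1, -1.8]
grip_width: 0.0854
grasp_force: 1.2
0.75 [390.9, 299.5, 37.8, 46.3] [[0.505, -0.261, 0.01], [0.52, -0.235, 0.089], [0.55, -0.204, 0.141]]
0.35 [358.3, 295.4, 94.1, 87.6] [[0.459, -0.303, 0.001], [0.514, -0.243, 0.005], [0.608, -0.16, 0.021]]
side tray 0.71 ((533.9117431640625, -230.99066162109375), (152.1370086669922, 149.197998046875), 2.579336643218994)
side carving 0.71 ((537.4036865234375, -375.6553955078125), (202.24684143066406, 120.07632446289062), 3.0166289806365967)
scene tray 0.81 ((535.60205078125, -234.83970642089844), (153.38882446289062, 151.49032592773438), 2.6155881881713867)
scene carving 0.87 ((538.4105224609375, -376.5118408203125), (202.31472778320312, 122.82857513427734), 1.7745288610458374)
tray offs 0.0257
[-0.48  0.66  1.59  0.    0.89 -0.53]
```

```bash
python3 -m creep '-2 0 0 0 0 0; -4 0 0 0 0 0; -6 0 0 0 0 0; -7 0 0 0 0 0; -7 0 0 0 0 0' && python3 -m creep '-1 0 0 0 0 0; -2 0 0 0 0 0; -2 0 0 0 0 0' && python3 -m creep '-1 0 0 0 0 0; -2 0 0 0 0 0; -2 0 0 0 0 0'
```

```text
time_s: 20.08
position: [0.5316, -0.1522, 0.0685]
tcp_rot: [-0.001, 0.691, 0.723, 0.0]
force: [-0.6, 4.9, 2.5]
grip_width: 0.0852
grasp_force: 2.2
time_s: 20.33
position: [0.5317, -0.1541, 0.0685]
tcp_rot: [-0.001, 0.691, 0.723, 0.0]
force: [-0.2, 3.7, 2.3]
grip_width: 0.0854
grasp_force: 2.3
time_s: 20.58
position: [0.5317, -0.1558, 0.0685]
tcp_rot: [-0.001, 0.691, 0.723, 0.0]
force: [-0.5, 7.9, 3.8]
grip_width: 0.0854
grasp_force: 3.5
```

```bash
python3 -m creep '-1 0 0 0 0 0; -2 0 0 0 0 0; -2 0 0 0 0 0' && python3 -m creep '-1 0 0 0 0 0; -2 0 0 0 0 0; -2 0 0 0 0 0'; python3 chk.py
```

```text
time_s: 20.83
position: [0.5315, -0.1562, 0.0685]
tcp_rot: [-0.003, 0.691, 0.723, 0.001]
force: [-1.5, 16.6, 7.1]
grip_width: 0.0851
grasp_force: 8.1
time_s: 21.08
position: [0.5312, -0.1566, 0.0685]
tcp_rot: [-0.004, 0.691, 0.723, 0.001]
force: [-0.5, 25.9, 11.0]
grip_width: 0.0853
grasp_force: 12.7
0.65 [395.8, 300.5, 37.7, 51.5] [[0.505, -0.272, 0.009], [0.521, -0.244, 0.089], [0.554, -0.214, 0.141]]
0.19 [106.9, 141.5, 131.6, 125.2] [[0.384, 0.133, 0.042], [0.476, 0.383, 0.155], [0.556, 0.437, 0.234]]
side tray 0.81 ((535.1730346679688, -240.35546875), (153.60255432128906, 150.56948852539062), 2.961153507232666)
side carving 0.75 ((537.7709350585938, -375.62713623046875), (201.4875030517578, 119.953857421875), 3.186856746673584)
scene tray 0.9 ((535.94677734375, -243.77725219726562), (152.4432373046875, 152.7809295654297), 2.7939164638519287)
scene carving 0.82 ((540.0236206054688, -376.62298583984375), (202.20806884765625, 121.4069595336914), 2.038905143737793)
```

```bash
python3 -m creep '3 0 0 0 0 0; 8 0 0 0 0 0; 18 0 0 0 0 0; 32 0 0 0 0 0; 40 0 -10 0 0 0; 40 0 -40 0 0 0; 40 0 -80 0 0 0; 40 0 -120 0 0 0; 50 0 -160 0 0 0; 60 0 -200 0 0 0' && python3 -m creep '30 -20 -20 0 0 0; 70 -40 -40 0 0 0; 110 -60 -60 0 0 0; 150 -80 -60 0 0 0; 190 -100 -60 0 0 0; 190 -100 -60 0 0 0; 190 -100 -60 0 0 0'
python3 chk.py
python3 - <<'E'
from h import *
im,d=cams.snapshot("side"); cv2.imwrite("pics/s4.png",cv2.resize(im[100:440,90:540],(794,600)))
E
```

```text
time_s: 22.32
position: [0.5289, -0.0997, 0.2713]
tcp_rot: [-0.0, 0.691, 0.722, -0.0]
force: [0.7, -0.4, 0.2]
grip_width: 0.0854
grasp_force: 0.0
time_s: 22.9
position: [0.4186, 0.088, 0.3299]
tcp_rot: [-0.0, 0.69, 0.724, 0.001]
force: [-0.2, -0.7, 0.3]
grip_width: 0.0855
grasp_force: 0.0
0.72 [396.1, 301.3, 36.5, 49.7] [[0.506, -0.27, 0.011], [0.52, -0.244, 0.089], [0.551, -0.215, 0.141]]
side tray 0.61 ((534.5867309570312, -240.31561279296875), (152.63818359375, 150.4354705810547), 2.834674596786499)
side carving 0.79 ((536.640380859375, -375.2951965332031), (201.72323608398438, 119.3547134399414), 2.7212235927581787)
scene tray 0.67 ((535.5656127929688, -243.21868896484375), (152.67132568359375, 152.79782104492188), 2.542526960372925)
scene carving 0.97 ((538.4553833007812, -377.9969787597656), (203.35211181640625, 121.80860900878906), 3.1575427055358887)
```

View pics/s4.png

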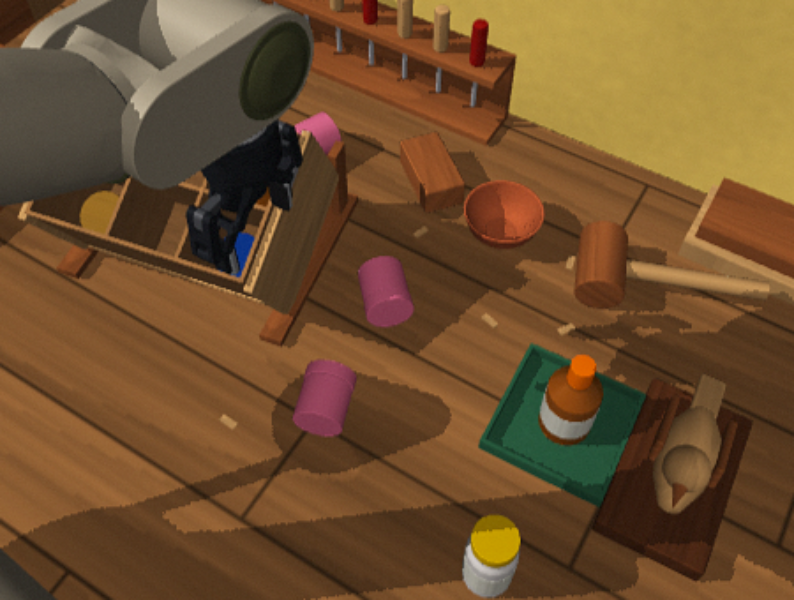

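The tray lies flush against the bird's base, with its shared edge near (625,450), and the bottle stands upright in it at about (570,405). Nothing else has shifted and the arm is clear, so I'm handing in.

```bash
python3 -c "
from bench import ticket
print(ticket.job_done())"
```

```text
the job is handed in; nothing more can be done
None
```

The job is handed in, but no verdict came back: the orange-capped bottle stands upright in the drip tray, the keeper bar is back up over the upper row, and the tray lies flush and roughly centred against the carving's long side.

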